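Kit out two electronics builds from loose stock

ROBOT

A 6-joint arm with a two-finger parallel gripper is mounted at the origin on the work surface. World frame = base frame: x ahead of the robot, y to its left, z up, the work surface at z = 0. Lengths are in mm, angles in rad, forces in N, time in s.
With the tool pointing down it reaches from about 300 to 850 mm from the base axis. Payload 4.2 kg.
Tool frame: the origin (TCP) lies on the centre line of the jaws, within the pads' length; the fingertips stand 19 mm ahead of it and the grasp point (between the pads) is the TCP; x points along the fingers, y is the direction in which the jaws open and shut, and the axes are right-handed (so a half turn about x gives the same grasp; the last joint's range is limited). The gripper opens to 91 mm and grips with 3 to 60 N. Pads are 32 mm wide; open, the fingers measure 118 mm over their backs; the gripper's body (76 mm by 178 mm) begins 60 mm behind the grasp point.
Start: joints at [-1.325, 0.32, 1.565, -0, 1.257, -0.02], TCP at [151.044, -554.822, 232.976] pointing down, gripper open.
Joint ranges: [-3.11, 3.11], [-0.84, 2.01], [0.21, 2.61], [-1.34, 4.49], [0.05, 2.63], [-2.56, 2.56]. Speed limits (rad/s): [2.57, 2.57, 3.14, 3.14, 3.14, 3.14].

INTERFACE

Orientations are given as a 3x3 rotation matrix whose columns are the frame's x, y, z axes.
In Python, from bench import manip gives the robot as it stands.
- The arm moves only by the tool carry_out, never from a script. Its argument "moves" is a list of rows, each a list of 3 entries, a list of its own where there are three numbers: the shift along the tool's x, y, z in cm, then the turn, a rotation vector about the tool's x, y, z in degrees, then the opening, from 0 (shut) to 1 (fully open). A call has 1 to 10 rows; each row is the pose to reach, as a shift and turn from the pose commanded when the call began, along the tool's axes at that moment; what a row does not reach only later rows make up. A row lasts 1/12 s, in which the tool goes at most 41.7 mm and 7.16 degrees, less where a joint would pass 70% of its speed; a pose out of reach is approached as far as the arm can. A call with a gripper value outside its range is refused whole. The fingers move at their own pace and stop on an object; "newtons" is the grip in N (left out, the last holds). Time passes only in rows, so rows that repeat a pose let the fingers close. It gives the time, the measured TCP pose, the force and the opening at its end, in the units of the state.
- manip.get_obs(): the state, without advancing time (a new reading comes with each control period).
- manip.snapshot(name): name is "side" or "top"; returns (picture, depth): 400x640x3 uint8, blue, green, red; 400x640 float32, mm along the optical axis (not along the pixel's ray), 0 where there is no reading.
- manip.get_calibration(name): a dict with "K" (3x3 intrinsics, pixels), "T" (4x4, takes a point from camera to world coordinates). Camera axes: x right, y down, z forward; pixel columns grow to the right and rows downward; lengths in mm; the calibration is good to about 2 mm. A picture is of the moment at which its call begins. get_calibration takes no time and is no camera call.
- manip.sign_off(): hands the job in, once; it reports no verdict.
The state is a dict: "time": time; "joint_pos": joint angles; "dq": joint speeds; "joint_efforts": joint torques, N m; "position": TCP position; "orientation": TCP orientation; "wrist_force": force on the tool from outside, world axes, zero at the start; "torque": the same for the moment, N m; "width": opening from 0.0 (shut) to 1.0 (fully open).
Only numpy, scipy, OpenCV 4.12 (cv2) and the standard library are available. Lean on these libraries where they do the work, as an engineer would, in place of code of your own. Each camera call takes 0.05 s, during which the arm holds its last target.

TASK

Make up two kits from the parts on the bench, one part to a compartment, each standing upright near the middle of its compartment. The long three-compartment tin gets the transformer in its middle compartment, so that it carries level, with the tall capacitor and the heat sink on either side of it, whichever way round; the short two-compartment tin gets the toroidal choke and the squat capacitor, whichever way round. Let go of everything at the end.

Things in the scene. Friction and masses are not known exactly. Their poses are not given: they have to be found in the camera images.
- transformer: Small mains transformer, 48 mm long (x) by 36 mm (y) by 40 mm high, about 220 g. Laminated grey steel core, 48 x 20 x 40 mm, and a yellow-taped winding that bulges out of both its long faces. Grip across the 48 mm (x), on the core's end faces, 20 mm wide. Stands upright on the bench; origin at the centre of its underside, z up.
- heat_sink: Bare aluminium heat sink with seven upright fins, 46 mm (x) by 26 mm (y) by 40 mm high, about 70 g. The plain back plate is on its -y side; the fins point to +y. Grip across the outer fins (46 mm, along x) or across y (26 mm). Stands upright on the bench; origin at the centre of its underside, z up.
- tall_capacitor: The taller, thinner of two black cylindrical electrolytic capacitors with aluminium tops: 25 mm diameter, 50 mm high, about 40 g. Stands upright on the bench; origin at the centre of its underside, z up.
- squat_capacitor: The lower, fatter of the two black cylindrical capacitors with aluminium tops: 35 mm diameter, 32 mm high, about 45 g. Stands upright on the bench; origin at the centre of its underside, z up.
- choke: Toroidal choke, a ring wound with copper wire lying flat: 46 mm outer diameter, 18 mm hole, 26 mm high, about 90 g. Grip across the outside. Stands upright on the bench; origin at the centre of its underside, z up.
- long_tray: Shallow open three-compartment aluminium tin, fixed to the bench, 246 mm long (y) by 84 mm wide (x), left or right and a little turned. Walls and dividers 3 mm thick, tops 10 mm over the bench; grey inner floor 3 mm over the bench. Compartments 78 mm square, centres at x = 0, y = -81, 0 and +81 mm in its frame. Origin: centre of the underside, on the bench.
- short_tray: Shallow open two-compartment aluminium tin, fixed to the bench, 165 mm long (y) by 84 mm wide (x), left or right and a little turned. Walls and dividers 3 mm thick, tops 10 mm over the bench; grey inner floor 3 mm over the bench. Compartments 78 mm square, centres at x = 0, y = -40.5 and +40.5 mm in its frame. Origin: centre of the underside, on the bench.
Things that resemble listed ones, but are neither listed nor needed, are in the scene too. What is shaped like the tall_capacitor but purple is not meant.

How it is judged (in metres and radians):
At the end, for the whole second after the job is handed in: Long tin: transformer in the middle, tall capacitor and heat sink in the outer compartments. Short tin: choke and squat capacitor. One a compartment, within 15 mm of its centre along both tray axes, underside within 3 mm of the tin's floor, upright within 0.12 rad, released, at rest (x of transformer in the frame of long_tray between -0.015 and 0.015 m and z of transformer in the frame of long_tray between 0 and 0.006 m and y of transformer in the frame of long_tray between -0.015 and 0.015 m and angle between each of transformer, tall_capacitor, heat_sink, choke, squat_capacitor's own z axis and vertical below 0.12 rad and linear speed of each of transformer, tall_capacitor, heat_sink, choke, squat_capacitor below 0.02 m/s and angular speed of each of transformer, tall_capacitor, heat_sink, choke, squat_capacitor below 0.2 rad/s and x of tall_capacitor in the frame of long_tray between -0.015 and 0.015 m and z of tall_capacitor in the frame of long_tray between 0 and 0.006 m and (y of tall_capacitor in the frame of long_tray between -0.096 and -0.066 m or y of tall_capacitor in the frame of long_tray between 0.066 and 0.096 m) and x of heat_sink in the frame of long_tray between -0.015 and 0.015 m and z of heat_sink in the frame of long_tray between 0 and 0.006 m and (y of heat_sink in the frame of long_tray between -0.096 and -0.066 m or y of heat_sink in the frame of long_tray between 0.066 and 0.096 m) and x of choke in the frame of short_tray between -0.015 and 0.015 m and z of choke in the frame of short_tray between 0 and 0.006 m and (y of choke in the frame of short_tray between -0.0555 and -0.0255 m or y of choke in the frame of short_tray between 0.0255 and 0.0555 m) and x of squat_capacitor in the frame of short_tray between -0.015 and 0.015 m and z of squat_capacitor in the frame of short_tray between 0 and 0.006 m and (y of squat_capacitor in the frame of short_tray between -0.0555 and -0.0255 m or y of squat_capacitor in the frame of short_tray between 0.0255 and 0.0555 m)); the robot touches nothing.
It also fails if it takes over 112 s, if anything falls off the work surface, if the arm or the gripper's body presses on something with over 40 N, if the wrist force passes 120 N, or if a joint passes its speed limit or range.

## Working session

There is one attempt and no reset: what is moved stays moved. The work goes in short steps, Python scripts to look and compute and a tool call to move; the robot and the scene stay as the last step left them, time stands still between calls to the robot, and variables do not carry over. Pictures are saved under pics/ and viewed, and the job is handed in when it is done.

Besides the shell and the picture viewer there is one more tool, called after ">>>" by a JSON object that holds its "fn" and its "kwargs". carry_out: Moves the arm, as the interface text tells. Its arguments: {"type":"object","properties":{"moves":{"type":"array"},"newtons":{"type":"number"}},"required":["moves"]}

```bash
mkdir -p pics; ls; python3 - <<'E'
from bench import manip
import cv2,numpy as np
o=manip.get_obs()
for k,v in o.items(): print(k,np.round(v,3).tolist())
for n in("top","side"):
    p,d=manip.snapshot(n); cv2.imwrite(f"pics/{n}0.png",p); np.save(f"{n}0.npy",d); 
    c=manip.get_calibration(n); print(n,np.round(c["K"],1).tolist(),np.round(c["T"],3).tolist())
E
```

```text
pics
time 0.0
joint_pos [-1.325, 0.32, 1.566, 0.0, 1.257, -0.02]
dq [-0.001, -0.001, 0.001, -0.0, -0.001, -0.0]
joint_efforts [0.0, -41.246, -23.197, 0.072, 0.046, -0.0]
position [150.908, -554.348, 232.131]
orientation [[-0.0, 0.263, -0.965], [0.002, -0.965, -0.263], [-1.0, -0.002, -0.0]]
wrist_force [0.128, -0.543, -0.232]
torque [-0.046, 0.037, 0.007]
width 0.999
top [[460.3, 0.0, 327.4], [0.0, 460.3, 205.0], [0.0, 0.0, 1.0]] [[0.029, -0.993, 0.118, 347.52], [-1.0, -0.028, 0.013, -2.593], [-0.009, -0.118, -0.993, 1120.984], [0.0, 0.0, 0.0, 1.0]]
side [[370.6, 0.0, 311.3], [0.0, 370.6, 201.9], [0.0, 0.0, 1.0]] [[-0.772, -0.401, 0.493, 120.104], [-0.635, 0.469, -0.614, 493.432], [0.015, -0.787, -0.617, 501.078], [0.0, 0.0, 0.0, 1.0]]
```

View pics/top0.png

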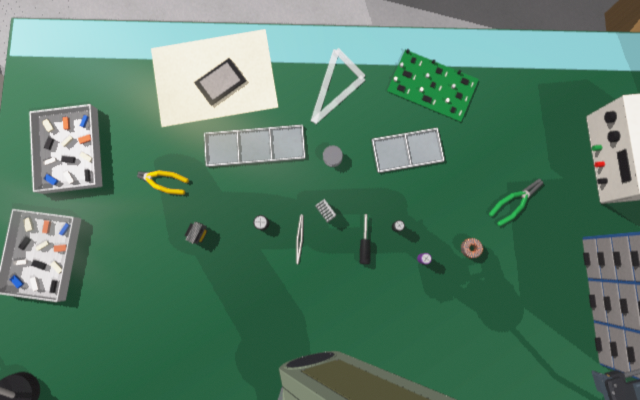

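View pics/side0.png

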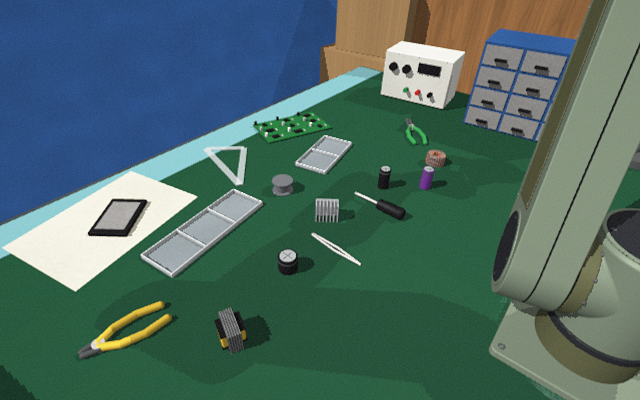

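```bash
python3 - <<'E'
import cv2,numpy as np
p=cv2.imread("pics/top0.png")
def crop(x,y,w,h,s,n):
    cv2.imwrite(n,cv2.resize(p[y:y+h,x:x+w],None,fx=s,fy=s,interpolation=cv2.INTER_CUBIC))
crop(170,180,160,80,5,"pics/cA.png")
crop(310,185,190,95,4.2,"pics/cB.png")
crop(195,115,260,65,3,"pics/cC.png")
E
```

```text
(no output)
```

View pics/cA.png

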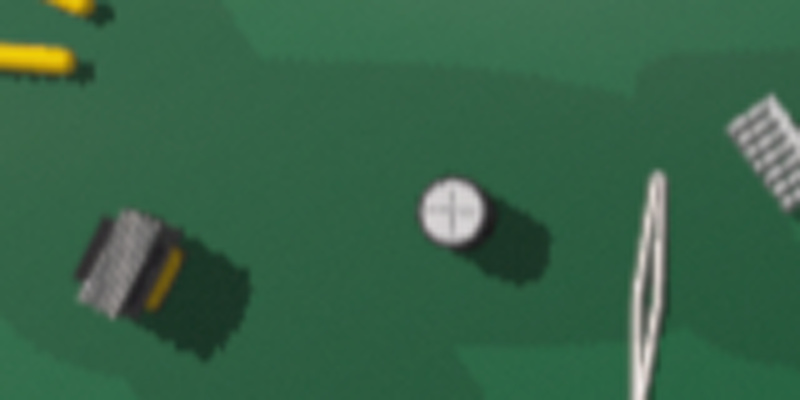

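View pics/cB.png

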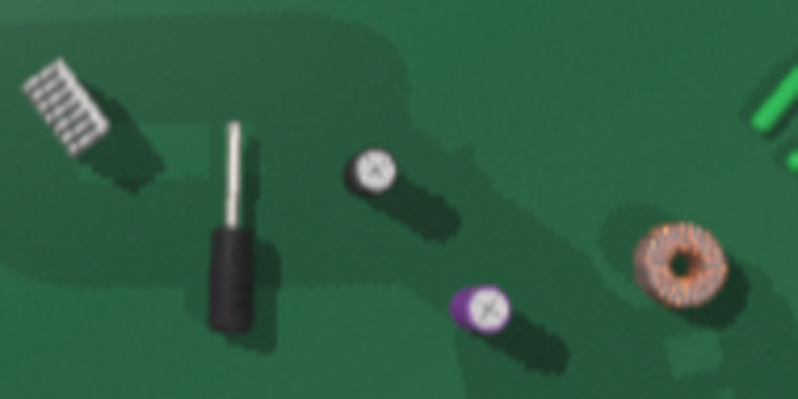

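View pics/cC.png

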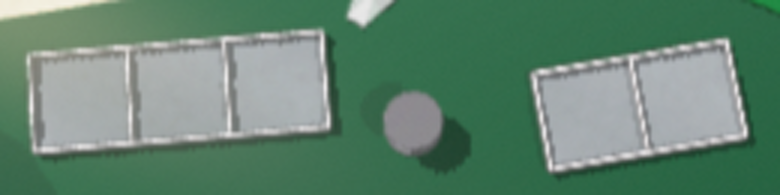

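```bash
cat > h.py <<'E'
import cv2,numpy as np
from bench import manip
def world(n,d):
    c=manip.get_calibration(n);K=np.array(c["K"]);T=np.array(c["T"])
    v,u=np.mgrid[0:d.shape[0],0:d.shape[1]]
    P=np.stack([(u-K[0,2])/K[0,0]*d,(v-K[1,2])/K[1,1]*d,d],-1)
    return P@T[:3,:3].T+T[:3,3]
def px(n,u,v,z):
    c=manip.get_calibration(n);K=np.array(c["K"]);T=np.array(c["T"])
    r=T[:3,:3]@np.array([(u-K[0,2])/K[0,0],(v-K[1,2])/K[1,1],1]);o=T[:3,3]
    return o+r*(z-o[2])/r[2]
E
python3 - <<'E'
from h import *
d=np.load("top0.npy");W=world("top",d)
print("bench z",[round(float(W[v,u,2]),1) for u,v in((230,260),(300,200),(440,200),(350,280))])
obj=dict(transformer=(196,234,40),squat=(261,223,32),heatsink=(326,210,40),tall=(399,226,50),purple=(426,260,50),choke=(472,248,26),decoy=(333,156,0))
for n,(u,v,h) in obj.items():
    s=(slice(v-18,v+19),slice(u-18,u+19));w=W[s].reshape(-1,3)
    zz=w[:,2]; top=np.percentile(zz,97)
    H=h or top
    q=w[(abs(zz-H)<9)&(d[s].ravel()>0)]
    r=cv2.minAreaRect(q[:,:2].astype(np.float32))
    print(n,"top",round(top,1),"n",len(q),"cen",q[:,:2].mean(0).round(1),"mid",((q[:,:2].max(0)+q[:,:2].min(0))/2).round(1),"rect",np.round(r[0],1),np.round(r[1],1),round(r[2],1))
# trays corners from crop C (scale 3, offset 195,115) outer corners
L=[(28,54),(326,31),(331,131),(35,154)];S=[(531,71),(729,40),(748,138),(550,172)]
for nm,C in(("long",L),("short",S)):
    P=np.array([px("top",195+a/3,115+b/3,10)[:2] for a,b in C])
    print(nm,P.round(1).tolist(),"cen",P.mean(0).round(1),"sides",[round(float(np.linalg.norm(P[i]-P[(i+1)%4])),1) for i in range(4)])
    ya=(P[0]+P[3]-P[1]-P[2]);print(" yaxis angle deg",np.degrees(np.arctan2(ya[1],ya[0])))
E
```

```text
bench z [0.4, 4.1, 1.0, -0.6]
transformer top 41.8 n 279 cen [403.4 323.9] mid [403.9 324.1] rect [404.1 324.6] [38.3 47.4] 66.7
squat top 34.3 n 172 cen [432.4 169.4] mid [432.7 170.3] rect [432.7 170.3] [31.6 33.2] 0.0
heatsink top 41.2 n 133 cen [466.5  15. ] mid [464.9  15.6] rect [465.2  16.2] [46.2 26.1] 37.3
tall top 51.3 n 95 cen [ 432.5 -156.2] mid [ 432.5 -156.8] rect [ 432.5 -156.7] [23.5 23.1] 86.5
purple top 51.0 n 99 cen [ 358.  -218.4] mid [ 357.7 -219.1] rect [ 358. -219.] [24.1 23.2] 35.7
choke top 28.1 n 262 cen [ 386.6 -333.4] mid [ 386.9 -333.7] rect [ 386.6 -333.3] [43.4 43.8] 31.9
decoy top 30.1 n 296 cen [601.1   3.2] mid [601.8   2.8] rect [601.    2.9] [45.5 46.5] 62.4
long [[650.5, 322.5], [676.6, 76.5], [592.4, 69.4], [566.6, 311.7]] cen [621.5 195. ] sides [247.4, 84.5, 243.6, 84.6]
 yaxis angle deg 96.0576578268901
short [[647.2, -93.6], [677.7, -256.2], [595.7, -271.8], [563.1, -110.6]] cen [ 620.9 -183. ] sides [165.5, 83.4, 164.5, 85.7]
 yaxis angle deg 101.03577159832757
```

Identification (top view):
- **Squat capacitor:** two candidates, the black can with an aluminium top at (261,223) and the plain grey cylinder at (333,156). Only (261,223) has the black body and the right size (about 33 mm across, 32 mm high).
- **Tall capacitor:** two candidates, the black one at (399,226) and the purple one at (426,260). It's the black one, which the crop confirms.
- **Other parts:** the transformer is at (196,234), the heat sink at (326,210) and the choke at (472,248). The measured sizes match the ones given.

I'll start with the choke.

```bash
cat > go.py <<'E'
import sys,numpy as np
from bench import manip
# usage: go.py x y z jaw  -> shift (cm) in tool axes, turn about tool x
x,y,z,j=map(float,sys.argv[1:5]);o=manip.get_obs();R=np.array(o["orientation"]);p=np.array(o["position"])
cur=np.degrees(np.arctan2(R[1,1],R[0,1]));dj=(j-cur+90)%180-90
print("t",round(float(o["time"]),2),"pos",p.round(1),"jaw",round(cur,1),"w",round(float(o["width"]),3),"F",np.round(o["wrist_force"],1))
print("shift cm",(R.T@(np.array([x,y,z])-p)/10).round(2),"turn x deg",round(-dj,1), "j6",round(float(o["joint_pos"][5]),2))
E
python3 go.py 386.6 -333.4 130 11
```

```text
t 0.1 pos [ 151.  -554.4  232.2] jaw -74.8 w 0.998 F [0.1 0.5 0.2]
shift cm [ 10.25 -15.12 -28.54] turn x deg -85.8 j6 -0.02
```

>>> {"fn": "carry_out", "kwargs": {"moves": [[[1,-1.5,-2.8],[-6,0,0],1],[[2,-3,-5.6],[-13,0,0],1],[[3,-4.5,-8.4],[-20,0,0],1],[[4,-6,-11.2],[-27,0,0],1],[[5,-7.5,-14],[-34,0,0],1],[[6,-9,-17],[-41,0,0],1],[[7,-10.5,-20],[-48,0,0],1],[[8,-12,-23],[-55,0,0],1],[[9,-13.5,-26],[-62,0,0],1],[[10,-15,-28.5],[-69,0,0],1]], "newtons": 20}}

```text
time: 0.93
position: [388.0, -333.8, 132.3]
orientation: [[0.0, 0.996, -0.094], [0.0, -0.094, -0.996], [-1.0, 0.0, -0.0]]
wrist_force: [0.1, -0.4, 0.5]
width: 1.0
```

```bash
python3 go.py 386.6 -333.4 60 11
```

```text
t 0.93 pos [ 388.  -333.8  132.3] jaw -5.4 w 1.0 F [ 0.1 -0.4  0.5]
shift cm [ 7.23 -0.14 -0.02] turn x deg -16.4 j6 -0.64
```

>>> {"fn": "carry_out", "kwargs": {"moves": [[[1,-0.1,0],[-5,0,0],1],[[2.5,-0.1,0],[-11,0,0],1],[[4,-0.1,0],[-16,0,0],1],[[6,-0.1,0],[-16,0,0],1],[[7.5,-0.1,0],[-16,0,0],1],[[8.5,-0.1,0],[-16,0,0],1],[[9.2,-0.1,0],[-16,0,0],1],[[9.7,-0.1,0],[-16,0,0],1],[[10.1,-0.1,0],[-16,0,0],1],[[10.1,-0.1,0],[-16,0,0],1]]}}

```text
time: 1.77
position: [385.6, -335.1, 31.7]
orientation: [[-0.0, 0.984, 0.177], [0.0, 0.177, -0.984], [-1.0, -0.0, -0.0]]
wrist_force: [0.2, 0.3, 0.5]
width: 0.997
```

```bash
python3 go.py 386.6 -333.4 31 11
```

```text
t 1.77 pos [ 385.6 -335.1   31.7] jaw 10.2 w 0.997 F [0.2 0.3 0.5]
shift cm [ 0.07  0.13 -0.15] turn x deg -0.8 j6 -0.92
```

>>> {"fn": "carry_out", "kwargs": {"moves": [[[0.1,0.1,-0.1],[0,0,0],0.8],[[0.1,0.1,-0.1],[0,0,0],0.6],[[0.1,0.1,-0.1],[0,0,0],0.4],[[0.1,0.1,-0.1],[0,0,0],0.3],[[0.1,0.1,-0.1],[0,0,0],0.3],[[0.1,0.1,-0.1],[0,0,0],0.3],[[0.1,0.1,-0.1],[0,0,0],0.3],[[0.1,0.1,-0.1],[0,0,0],0.3]], "newtons": 20}}

```text
time: 2.43
position: [386.5, -334.0, 31.1]
orientation: [[0.0, 0.984, 0.178], [-0.0, 0.178, -0.984], [-1.0, 0.0, 0.0]]
wrist_force: [-0.7, 0.3, 0.1]
width: 0.489
```

```bash
python3 go.py 628.6 -222.7 110 11
```

```text
t 2.43 pos [ 386.5 -334.    31.1] jaw 10.2 w 0.489 F [-0.7  0.3  0.1]
shift cm [-7.89 25.8  -6.65] turn x deg -0.8 j6 -0.91
```

>>> {"fn": "carry_out", "kwargs": {"moves": [[[-1,0,0],[0,0,0],0.3],[[-3,0,0],[0,0,0],0.3],[[-6,0,0],[0,0,0],0.3],[[-8,1.8,-0.5],[0,0,0],0.3],[[-8,5,-1.3],[0,0,0],0.3],[[-8,8.5,-2.2],[0,0,0],0.3],[[-8,12,-3.1],[0,0,0],0.3],[[-8,15.5,-4],[0,0,0],0.3],[[-8,19,-4.9],[0,0,0],0.3],[[-8,22.5,-5.8],[0,0,0],0.3]]}}

```text
time: 3.27
position: [598.9, -235.9, 111.7]
orientation: [[0.0, 0.984, 0.178], [-0.0, 0.178, -0.984], [-1.0, 0.0, 0.0]]
wrist_force: [0.7, -1.1, -0.8]
width: 0.49
```

>>> {"fn": "carry_out", "kwargs": {"moves": [[[0,2,-0.5],[0,0,0],0.3],[[0,3.1,-0.8],[0,0,0],0.3],[[0,3.3,-0.85],[0,0,0],0.3],[[0,3.3,-0.85],[0,0,0],0.3],[[0,3.3,-0.85],[0,0,0],0.3]]}}

```text
time: 3.68
position: [627.1, -223.3, 110.9]
orientation: [[-0.002, 0.984, 0.177], [-0.0, 0.177, -0.984], [-1.0, -0.002, -0.0]]
wrist_force: [-0.2, -0.1, -0.1]
width: 0.487
```

```bash
python3 go.py 628.6 -222.7 34.5 11; python3 - <<'E'
from h import *
p,d=manip.snapshot("top"); cv2.imwrite("pics/t1.png",cv2.resize(p[100:300,200:520],None,fx=2.5,fy=2.5))
E
```

```text
t 3.68 pos [ 627.1 -223.3  110.9] jaw 10.2 w 0.487 F [-0.2 -0.1 -0.1]
shift cm [ 7.64  0.17 -0.03] turn x deg -0.8 j6 -0.54
```

View pics/t1.png

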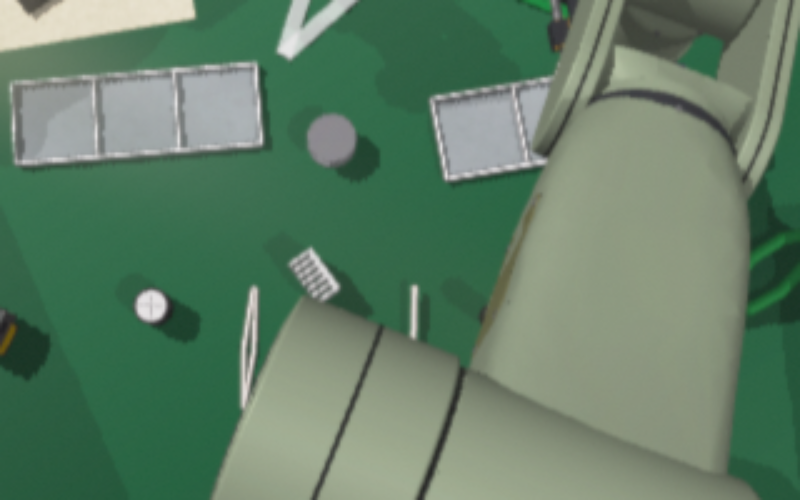

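The arm hides the choke in the top view. I'll check the hold from the side camera.

```bash
python3 - <<'E'
from h import *
p,d=manip.snapshot("side"); cv2.imwrite("pics/s1.png",cv2.resize(p[60:260,200:500],None,fx=2.5,fy=2.5))
E
```

```text
(no output)
```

View pics/s1.png

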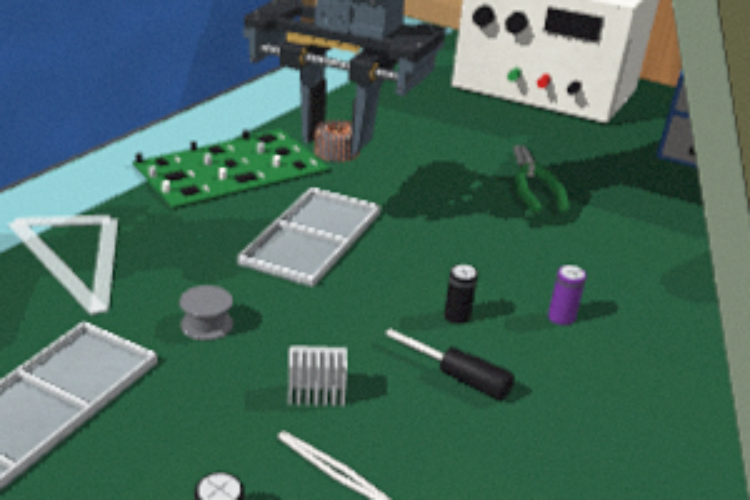

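The choke is held between the fingers at crop pixel (333,140). Next I'll lower it and release.

>>> {"fn": "carry_out", "kwargs": {"moves": [[[2,0.1,0],[0,0,0],0.3],[[4,0.1,0],[0,0,0],0.3],[[5.5,0.1,0],[0,0,0],0.3],[[6.5,0.1,0],[0,0,0],0.3],[[7.1,0.1,0],[0,0,0],0.3],[[7.5,0.1,0],[0,0,0],0.3],[[7.6,0.1,0],[0,0,0],0.3],[[7.6,0.1,0],[0,0,0],0.3]]}}

```text
time: 4.45
position: [629.7, -222.8, 35.4]
orientation: [[0.001, 0.984, 0.177], [-0.0, 0.177, -0.984], [-1.0, 0.001, 0.001]]
wrist_force: [0.4, -0.1, -0.5]
width: 0.483
```

```bash
python3 go.py 628.6 -222.7 34.2 11
```

```text
t 4.45 pos [ 629.7 -222.8   35.4] jaw 10.2 w 0.483 F [ 0.4 -0.1 -0.5]
shift cm [ 0.12 -0.11 -0.03] turn x deg -0.8 j6 -0.54
```

>>> {"fn": "carry_out", "kwargs": {"moves": [[[0.1,0,0],[0,0,0],0.3],[[0.1,0,0],[0,0,0],0.3],[[0.1,0,0],[0,0,0],0.55],[[0.1,0,0],[0,0,0],0.7],[[0.1,0,0],[0,0,0],0.9],[[0.1,0,0],[0,0,0],0.9],[[-1,0,0],[0,0,0],0.9],[[-4,0,0],[0,0,0],0.9],[[-8,0,0],[0,0,0],1],[[-10,0,0],[0,0,0],1]]}}

```text
time: 5.28
position: [631.2, -223.2, 140.1]
orientation: [[0.006, 0.984, 0.178], [-0.002, 0.178, -0.984], [-1.0, 0.005, 0.003]]
wrist_force: [0.6, -0.8, 1.1]
width: 0.99
```

```bash
python3 go.py 432.5 -156.5 130 6
```

```text
t 5.28 pos [ 631.2 -223.2  140.1] jaw 10.2 w 0.99 F [ 0.6 -0.8  1.1]
shift cm [  0.88 -18.38 -10.09] turn x deg 4.2 j6 -0.54
```

>>> {"fn": "carry_out", "kwargs": {"moves": [[[0,-2,-1.1],[4,0,0],1],[[0,-5,-2.8],[4,0,0],1],[[0,-8,-4.4],[4,0,0],1],[[0,-11,-6],[4,0,0],1],[[0,-14,-7.7],[4,0,0],1],[[0,-17,-9.3],[4,0,0],1],[[0.5,-18.4,-10.1],[4,0,0],1],[[0.9,-18.4,-10.1],[4,0,0],1],[[0.9,-18.4,-10.1],[4,0,0],1]]}}

```text
time: 6.03
position: [430.4, -155.8, 126.4]
orientation: [[0.001, 0.994, 0.108], [-0.001, 0.108, -0.994], [-1.0, 0.001, 0.001]]
wrist_force: [0.0, 0.3, 0.2]
width: 0.998
```

```bash
python3 go.py 432.5 -156.5 31 6; python3 - <<'E'
from h import *
p,d=manip.snapshot("side"); cv2.imwrite("pics/s2.png",cv2.resize(p[60:260,200:500],None,fx=2.5,fy=2.5))
p,d=manip.snapshot("top"); cv2.imwrite("pics/t2.png",cv2.resize(p[100:300,250:570],None,fx=2.5,fy=2.5))
E
```

```text
t 6.03 pos [ 430.4 -155.8  126.4] jaw 6.2 w 0.998 F [0.  0.3 0.2]
shift cm [9.54 0.19 0.09] turn x deg 0.2 j6 -0.48
```

View pics/s2.png

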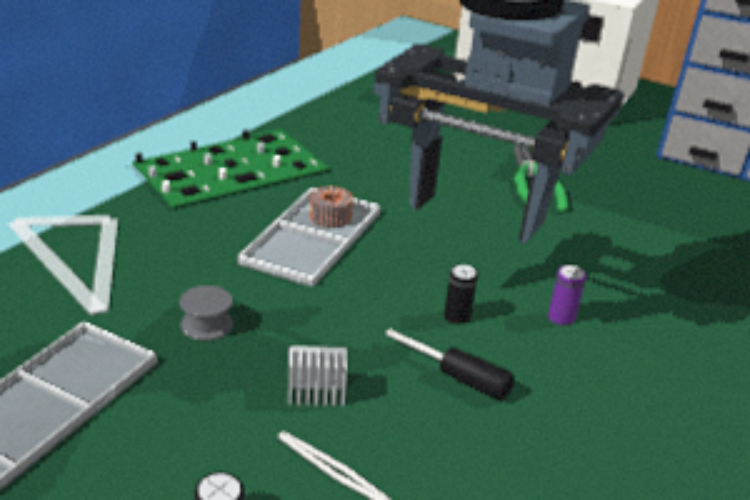

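View pics/t2.png

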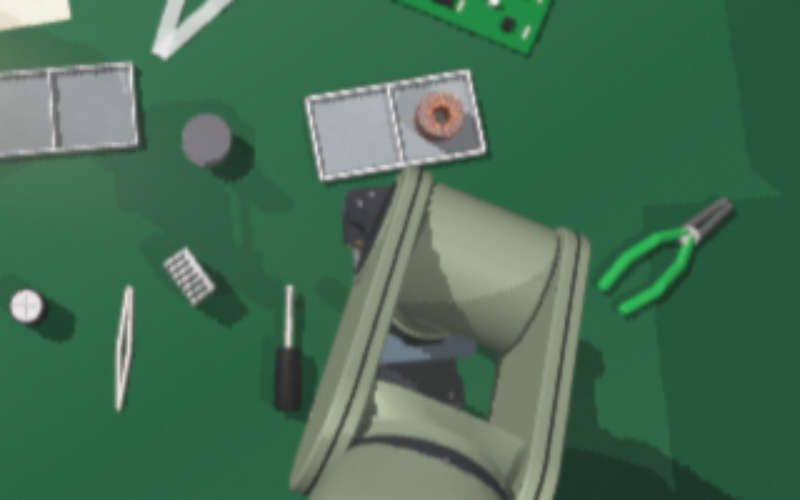

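The choke sits upright in the right-hand compartment of the short tin, at top crop pixel (440,115). I'll check the tall capacitor's position with the side camera before going down.

```bash
python3 - <<'E'
from h import *
print(px("side",200+462/2.5,60+272/2.5,50)[:2].round(1), "purple",px("side",200+571/2.5,60+271/2.5,50)[:2].round(1),"choke top",px("top",250+440/2.5,100+115/2.5,29)[:2].round(1))
E
```

```text
[ 432.2 -155.6] purple [ 358.2 -221.5] choke top [ 627.3 -222.9]
```

>>> {"fn": "carry_out", "kwargs": {"moves": [[[2,0.2,0.1],[0,0,0],1],[[4,0.2,0.1],[0,0,0],1]]}}

```text
time: 6.3
position: [436.0, -157.9, 86.8]
orientation: [[0.006, 0.994, 0.109], [-0.002, 0.109, -0.994], [-1.0, 0.005, 0.003]]
wrist_force: [0.8, -0.7, -0.2]
width: 1.002
```

>>> {"fn": "carry_out", "kwargs": {"moves": [[[1.5,0,0],[0,0,0],1],[[3,0,0],[0,0,0],1],[[4.5,0,0],[0,0,0],1],[[5.2,0,0],[0,0,0],1],[[5.5,0,0],[0,0,0],1],[[5.5,0,0],[0,0,0],1]]}}

```text
time: 6.8
position: [433.3, -156.8, 30.6]
orientation: [[-0.0, 0.994, 0.109], [0.0, 0.109, -0.994], [-1.0, -0.0, -0.0]]
wrist_force: [0.3, -0.6, 0.1]
width: 1.002
```

```bash
python3 go.py 432.5 -156.5 31 6
```

```text
t 6.8 pos [ 433.3 -156.8   30.6] jaw 6.2 w 1.002 F [ 0.3 -0.6  0.1]
shift cm [-0.04 -0.08 -0.04] turn x deg 0.2 j6 -0.48
```

>>> {"fn": "carry_out", "kwargs": {"moves": [[[0,0,0],[0,0,0],0.7],[[0,0,0],[0,0,0],0.5],[[0,0,0],[0,0,0],0.4],[[0,0,0],[0,0,0],0.3],[[0,0,0],[0,0,0],0.2],[[0,0,0],[0,0,0],0.1],[[0,0,0],[0,0,0],0.1],[[0,0,0],[0,0,0],0.1],[[0,0,0],[0,0,0],0.1]], "newtons": 15}}

```text
time: 7.55
position: [432.6, -156.6, 31.0]
orientation: [[0.0, 0.994, 0.109], [-0.0, 0.109, -0.994], [-1.0, 0.0, 0.0]]
wrist_force: [-0.4, -0.4, -0.6]
width: 0.375
```

```bash
python3 go.py 630 114.5 130 6
```

```text
t 7.55 pos [ 432.6 -156.6   31. ] jaw 6.2 w 0.375 F [-0.4 -0.4 -0.6]
shift cm [ -9.9   22.57 -24.81] turn x deg 0.2 j6 -0.48
```

>>> {"fn": "carry_out", "kwargs": {"moves": [[[0,0,0],[0,0,0],0.1],[[0,0,0],[0,0,0],0.1],[[0,0,0],[0,0,0],0.1],[[0,0,0],[0,0,0],0.1],[[0,0,0],[0,0,0],0.1],[[0,0,0],[0,0,0],0.1]]}}

```text
time: 8.05
position: [432.6, -156.6, 30.9]
orientation: [[0.0, 0.994, 0.109], [-0.0, 0.109, -0.994], [-1.0, 0.0, 0.0]]
wrist_force: [0.5, 0.6, 0.3]
width: 0.268
```

>>> {"fn": "carry_out", "kwargs": {"moves": [[[-1,0,0],[0,0,0],0.1],[[-3,0,0],[0,0,0],0.1],[[-6,0,0],[0,0,0],0.1],[[-9,1,-1.1],[0,0,0],0.1],[[-10,3,-3.3],[0,0,0],0.1],[[-10,5.2,-5.7],[0,0,0],0.1],[[-10,7.4,-8.1],[0,0,0],0.1],[[-10,9.6,-10.5],[0,0,0],0.1],[[-10,11.8,-12.9],[0,0,0],0.1],[[-10,14,-15.3],[0,0,0],0.1]]}}

```text
time: 8.88
position: [555.7, 12.1, 130.9]
orientation: [[-0.0, 0.994, 0.109], [-0.0, 0.109, -0.994], [-1.0, -0.0, 0.0]]
wrist_force: [0.3, 0.7, -0.6]
width: 0.264
```

>>> {"fn": "carry_out", "kwargs": {"moves": [[[0,2.2,-2.4],[0,0,0],0.1],[[0,4.4,-4.8],[0,0,0],0.1],[[0,6.6,-7.2],[0,0,0],0.1],[[0,8.1,-8.9],[0,0,0],0.1],[[0,8.6,-9.5],[0,0,0],0.1],[[0,8.6,-9.5],[0,0,0],0.1],[[0,8.6,-9.5],[0,0,0],0.1]]}}

```text
time: 9.47
position: [629.5, 114.0, 130.4]
orientation: [[-0.002, 0.994, 0.109], [-0.001, 0.109, -0.994], [-1.0, -0.002, 0.001]]
wrist_force: [0.0, -0.2, -0.8]
width: 0.266
```

```bash
python3 go.py 630 114.5 34.2 6; python3 - <<'E'
from h import *
p,d=manip.snapshot("side"); cv2.imwrite("pics/s3.png",cv2.resize(p[60:290,130:430],None,fx=2.5,fy=2.5))
E
```

```text
t 9.47 pos [629.5 114.  130.4] jaw 6.3 w 0.266 F [ 0.  -0.2 -0.8]
shift cm [ 9.62  0.07 -0.05] turn x deg 0.3 j6 0.05
```

View pics/s3.png

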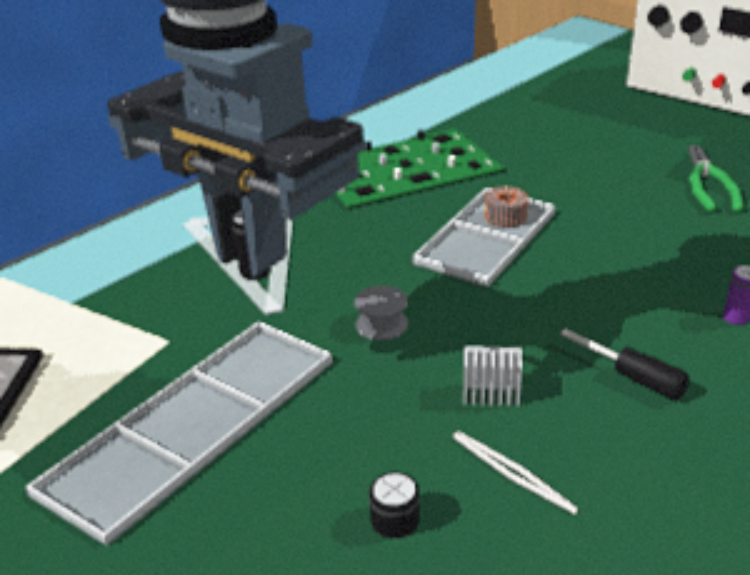

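The tall capacitor is held upright between the jaws at crop pixel (245,245). Lowering and releasing.

>>> {"fn": "carry_out", "kwargs": {"moves": [[[2,0,0],[0,0,0],0.1],[[5,0,0],[0,0,0],0.1],[[7,0,0],[0,0,0],0.1],[[8.2,0,0],[0,0,0],0.1],[[9,0,0],[0,0,0],0.1],[[9.4,0,0],[0,0,0],0.1],[[9.6,0,0],[0,0,0],0.1],[[9.6,0,0],[0,0,0],0.1],[[9.6,0,0],[0,0,0],0.1]]}}

```text
time: 10.27
position: [631.1, 114.5, 36.0]
orientation: [[0.002, 0.994, 0.108], [0.0, 0.108, -0.994], [-1.0, 0.002, 0.0]]
wrist_force: [-0.2, -0.3, -0.3]
width: 0.268
```

```bash
python3 go.py 630 114.5 34 6
```

```text
t 10.27 pos [631.1 114.5  36. ] jaw 6.2 w 0.268 F [-0.2 -0.3 -0.3]
shift cm [ 0.2  -0.11 -0.01] turn x deg 0.2 j6 0.05
```

>>> {"fn": "carry_out", "kwargs": {"moves": [[[0.1,0,0],[0,0,0],0.1],[[0.1,0,0],[0,0,0],0.1],[[0.1,0,0],[0,0,0],0.1]]}}

```text
time: 10.52
position: [630.6, 114.6, 34.4]
orientation: [[0.001, 0.994, 0.109], [0.0, 0.109, -0.994], [-1.0, 0.001, 0.0]]
wrist_force: [0.4, 0.5, -0.2]
width: 0.269
```

>>> {"fn": "carry_out", "kwargs": {"moves": [[[0,0,0],[0,0,0],0.35],[[0,0,0],[0,0,0],0.5],[[0,0,0],[0,0,0],0.7],[[0,0,0],[0,0,0],0.8],[[0,0,0],[0,0,0],0.8],[[-1,0,0],[0,0,0],0.8],[[-3,0,0],[0,0,0],0.9],[[-6,0,0],[0,0,0],1],[[-9,0,0],[0,0,0],1],[[-10,0,0],[0,0,0],1]]}}

```text
time: 11.35
position: [632.8, 114.9, 139.5]
orientation: [[0.009, 0.994, 0.108], [0.001, 0.108, -0.994], [-1.0, 0.009, -0.0]]
wrist_force: [0.2, 0.2, 0.9]
width: 0.966
```

```bash
python3 go.py 465.5 16 130 37.5
```

```text
t 11.35 pos [632.8 114.9 139.5] jaw 6.2 w 0.966 F [0.2 0.2 0.9]
shift cm [  0.79 -17.71   8.02] turn x deg -31.3 j6 0.05
```

>>> {"fn": "carry_out", "kwargs": {"moves": [[[0,-2,0.9],[-4,0,0],1],[[0,-5,2.2],[-10,0,0],1],[[0,-8,3.6],[-16,0,0],1],[[0,-11,5],[-22,0,0],1],[[0,-14,6.3],[-28,0,0],1],[[0,-17,7.7],[-31,0,0],1],[[0.4,-17.7,8],[-31.3,0,0],1],[[0.4,-17.7,8],[-31.3,0,0],1],[[0.4,-17.7,8],[-31.3,0,0],1]]}}

```text
time: 12.1
position: [463.9, 15.8, 130.3]
orientation: [[0.002, 0.794, 0.608], [0.0, 0.608, -0.794], [-1.0, 0.002, 0.001]]
wrist_force: [-0.4, -0.3, 1.8]
width: 1.006
```

```bash
python3 go.py 465.5 16 31 37.5; python3 - <<'E'
from h import *
p,d=manip.snapshot("side"); cv2.imwrite("pics/s4.png",cv2.resize(p[60:290,130:430],None,fx=2.5,fy=2.5))
E
```

```text
t 12.1 pos [463.9  15.8 130.3] jaw 37.5 w 1.006 F [-0.4 -0.3  1.8]
shift cm [9.93 0.12 0.07] turn x deg -0.0 j6 -0.64
```

View pics/s4.png

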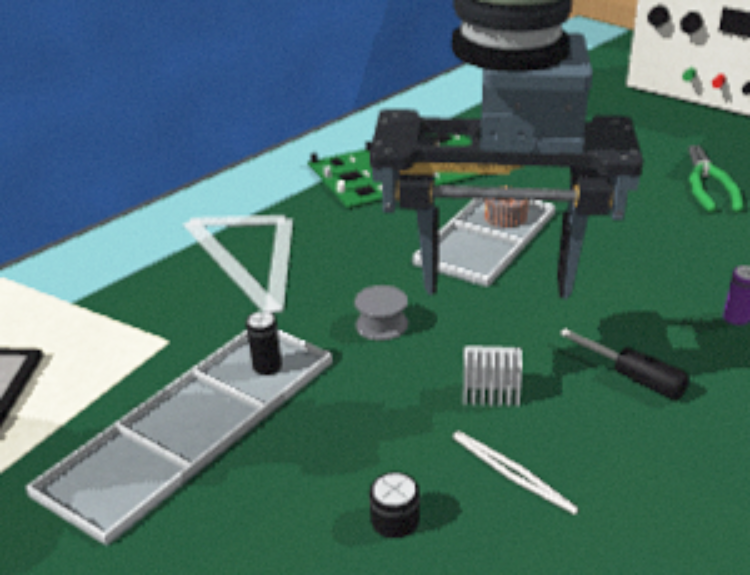

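The tall capacitor stands at crop pixel (263,350), mid-compartment. The gripper is over the heat sink at (492,378) and lined up with it.

>>> {"fn": "carry_out", "kwargs": {"moves": [[[2,0.1,0.1],[0,0,0],1],[[4,0.1,0.1],[0,0,0],1],[[6,0.1,0.1],[0,0,0],1],[[8,0.1,0.1],[0,0,0],1],[[9.2,0.1,0.1],[0,0,0],1],[[9.9,0.1,0.1],[0,0,0],1],[[9.9,0.1,0.1],[0,0,0],0.7],[[9.9,0.1,0.1],[0,0,0],0.6],[[9.9,0.1,0.1],[0,0,0],0.5],[[9.9,0.1,0.1],[0,0,0],0.4]], "newtons": 20}}

```text
time: 12.98
position: [465.5, 15.7, 31.8]
orientation: [[0.002, 0.793, 0.609], [-0.0, 0.609, -0.793], [-1.0, 0.002, 0.001]]
wrist_force: [0.3, -0.2, 0.7]
width: 0.739
```

>>> {"fn": "carry_out", "kwargs": {"moves": [[[0,0,0],[0,0,0],0.35],[[0,0,0],[0,0,0],0.35],[[0,0,0],[0,0,0],0.35],[[0,0,0],[0,0,0],0.35],[[0,0,0],[0,0,0],0.35],[[0,0,0],[0,0,0],0.35]]}}

```text
time: 13.48
position: [464.7, 15.5, 31.3]
orientation: [[0.001, 0.793, 0.609], [-0.0, 0.609, -0.793], [-1.0, 0.0, 0.0]]
wrist_force: [-0.9, -0.3, 4.6]
width: 0.507
```

```bash
python3 go.py 612.9 275.5 130 6
```

```text
t 13.48 pos [464.7  15.5  31.3] jaw 37.5 w 0.507 F [-0.9 -0.3  4.6]
shift cm [ -9.86  27.59 -11.59] turn x deg 31.5 j6 -0.65
```

>>> {"fn": "carry_out", "kwargs": {"moves": [[[-1,0,0],[0,0,0],0.35],[[-3,0,0],[0,0,0],0.35],[[-6,0,0],[0,0,0],0.35],[[-9,1,-0.4],[3,0,0],0.35],[[-10,3,-1.3],[7,0,0],0.35],[[-10,6,-2.5],[11,0,0],0.35],[[-10,9,-3.8],[15,0,0],0.35],[[-10,12,-5],[19,0,0],0.35],[[-10,15,-6.3],[23,0,0],0.35],[[-10,18,-7.6],[26,0,0],0.35]]}}

```text
time: 14.32
position: [561.1, 186.8, 130.4]
orientation: [[-0.001, 0.98, 0.197], [-0.0, 0.197, -0.98], [-1.0, -0.001, 0.0]]
wrist_force: [0.8, 0.1, 0.2]
width: 0.504
```

```bash
python3 go.py 612.9 275.5 130 6
```

```text
t 14.32 pos [561.1 186.8 130.4] jaw 11.3 w 0.504 F [0.8 0.1 0.2]
shift cm [ 0.03  6.82 -7.68] turn x deg 5.3 j6 0.1
```

>>> {"fn": "carry_out", "kwargs": {"moves": [[[0,2,-2.3],[3,0,0],0.35],[[0,4,-4.5],[5,0,0],0.35],[[0,6,-6.7],[5,0,0],0.35],[[0,6.7,-7.6],[5,0,0],0.35],[[0,6.7,-7.6],[5,0,0],0.35],[[0,6.7,-7.6],[5,0,0],0.35]]}}

```text
time: 14.82
position: [610.6, 272.9, 129.9]
orientation: [[-0.002, 0.993, 0.115], [-0.002, 0.115, -0.993], [-1.0, -0.002, 0.001]]
wrist_force: [0.3, -0.3, -0.8]
width: 0.5
```

```bash
python3 go.py 612.9 275.5 34.5 6; python3 - <<'E'
from h import *
p,d=manip.snapshot("side"); cv2.imwrite("pics/s5.png",cv2.resize(p[0:300,60:460],None,fx=1.9,fy=1.9))
E
```

```text
t 14.82 pos [610.6 272.9 129.9] jaw 6.6 w 0.5 F [ 0.3 -0.3 -0.8]
shift cm [ 9.54  0.29 -0.25] turn x deg 0.6 j6 0.29
```

View pics/s5.png

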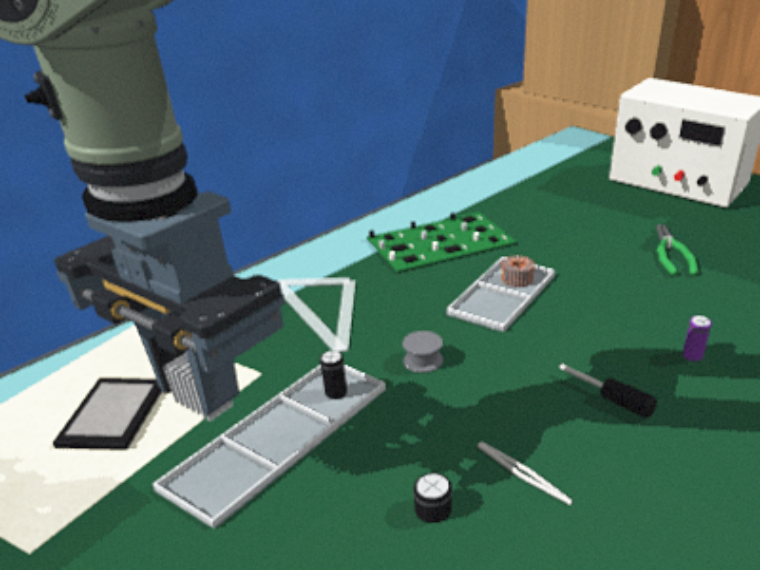

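The heat sink is held upright at pixel (190,390). Lowering.

>>> {"fn": "carry_out", "kwargs": {"moves": [[[2,0.2,-0.2],[0,0,0],0.35],[[5,0.2,-0.2],[0,0,0],0.35],[[7,0.2,-0.2],[0,0,0],0.35],[[8.2,0.2,-0.2],[0,0,0],0.35],[[9,0.2,-0.2],[0,0,0],0.35],[[9.4,0.2,-0.2],[0,0,0],0.35],[[9.5,0.2,-0.2],[0,0,0],0.35],[[9.5,0.2,-0.2],[0,0,0],0.35],[[9.5,0.2,-0.2],[0,0,0],0.35],[[9.5,0.2,-0.2],[0,0,0],0.35]]}}

```text
time: 15.7
position: [613.8, 275.8, 37.1]
orientation: [[0.002, 0.994, 0.114], [0.001, 0.114, -0.994], [-1.0, 0.002, -0.0]]
wrist_force: [0.6, 0.6, 0.0]
width: 0.504
```

```bash
python3 go.py 612.9 275.5 34.4 6
```

```text
t 15.7 pos [613.8 275.8  37.1] jaw 6.5 w 0.504 F [0.6 0.6 0. ]
shift cm [ 0.27 -0.09  0.02] turn x deg 0.5 j6 0.29
```

>>> {"fn": "carry_out", "kwargs": {"moves": [[[0.1,0,0],[0,0,0],0.35],[[0.1,0,0],[0,0,0],0.35],[[0.1,0,0],[0,0,0],0.35],[[0.1,0,0],[0,0,0],0.35]]}}

```text
time: 16.03
position: [613.2, 275.6, 35.0]
orientation: [[0.0, 0.994, 0.114], [-0.0, 0.114, -0.994], [-1.0, 0.0, 0.0]]
wrist_force: [0.7, -0.3, -0.4]
width: 0.503
```

>>> {"fn": "carry_out", "kwargs": {"moves": [[[0.1,0,0],[0,0,0],0.35],[[0.1,0,0],[0,0,0],0.35],[[0.1,0,0],[0,0,0],0.35]]}}

```text
time: 16.28
position: [613.4, 275.7, 34.4]
orientation: [[0.001, 0.994, 0.114], [0.0, 0.114, -0.994], [-1.0, 0.001, -0.0]]
wrist_force: [-1.4, -0.5, 2.2]
width: 0.5
```

>>> {"fn": "carry_out", "kwargs": {"moves": [[[0,0,0],[0,0,0],0.55],[[0,0,0],[0,0,0],0.65],[[0,0,0],[0,0,0],0.8],[[0,0,0],[0,0,0],0.9],[[0,0,0],[0,0,0],0.9],[[-1,0,0],[0,0,0],0.9],[[-3,0,0],[0,0,0],0.9],[[-6,0,0],[0,0,0],1],[[-9,0,0],[0,0,0],1],[[-10,0,0],[0,0,0],1]]}}

```text
time: 17.12
position: [615.4, 276.5, 139.7]
orientation: [[0.008, 0.993, 0.114], [0.003, 0.114, -0.994], [-1.0, 0.008, -0.003]]
wrist_force: [0.9, 0.1, -0.2]
width: 1.0
```

```bash
python3 go.py 432.5 170 130 11
```

```text
t 17.12 pos [615.4 276.5 139.7] jaw 6.5 w 1.0 F [ 0.9  0.1 -0.2]
shift cm [  0.78 -19.39   8.51] turn x deg -4.5 j6 0.29
```

>>> {"fn": "carry_out", "kwargs": {"moves": [[[0,-2,0.9],[-4,0,0],1],[[0,-5,2.2],[-4,0,0],1],[[0,-8,3.5],[-4,0,0],1],[[0,-11,4.8],[-4,0,0],1],[[0,-14,6.1],[-4,0,0],1],[[0,-17,7.4],[-4,0,0],1],[[0.4,-19.4,8.5],[-4,0,0],1],[[0.4,-19.4,8.5],[-4,0,0],1],[[0.4,-19.4,8.5],[-4,0,0],1],[[0.4,-19.4,8.5],[-4,0,0],1]]}}

```text
time: 17.95
position: [431.2, 169.5, 130.5]
orientation: [[0.002, 0.983, 0.183], [0.001, 0.183, -0.983], [-1.0, 0.002, -0.0]]
wrist_force: [-0.1, 0.2, 1.0]
width: 1.0
```

```bash
python3 go.py 432.5 170 31 11; python3 - <<'E'
from h import *
p,d=manip.snapshot("side"); cv2.imwrite("pics/s6.png",cv2.resize(p[0:400,60:460],None,fx=1.5,fy=1.5))
E
```

```text
t 17.95 pos [431.2 169.5 130.5] jaw 10.5 w 1.0 F [-0.1  0.2  1. ]
shift cm [ 9.95  0.12 -0.03] turn x deg -0.5 j6 0.17
```

View pics/s6.png

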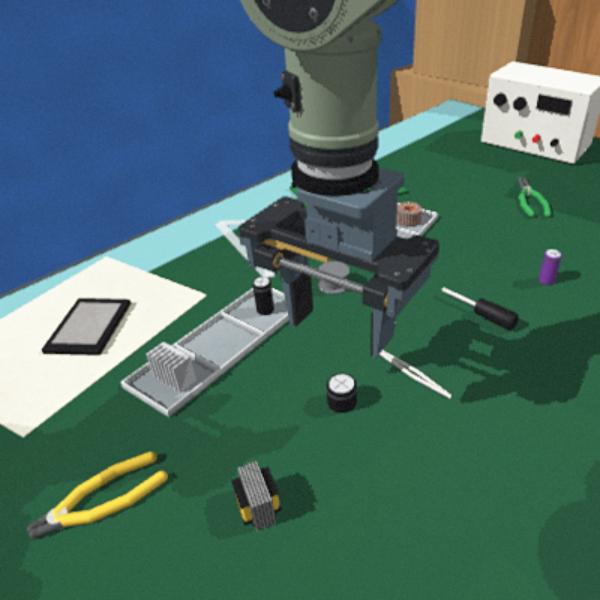

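The heat sink stands in the near compartment of the long tin at (178,365), and the squat capacitor is below the gripper at (342,390). Descending to grip it.

>>> {"fn": "carry_out", "kwargs": {"moves": [[[2,0.1,0],[0,0,0],1],[[4,0.1,0],[0,0,0],1],[[6,0.1,0],[0,0,0],1],[[8,0.1,0],[0,0,0],1],[[9.2,0.1,0],[0,0,0],1],[[9.9,0.1,0],[0,0,0],1],[[9.9,0.1,0],[0,0,0],0.8],[[9.9,0.1,0],[0,0,0],0.6],[[9.9,0.1,0],[0,0,0],0.4],[[9.9,0.1,0],[0,0,0],0.25]], "newtons": 15}}

```text
time: 18.83
position: [432.0, 169.5, 31.7]
orientation: [[0.002, 0.983, 0.183], [0.001, 0.183, -0.983], [-1.0, 0.002, -0.0]]
wrist_force: [-0.3, -0.1, 0.2]
width: 0.736
```

>>> {"fn": "carry_out", "kwargs": {"moves": [[[0,0,0],[0,0,0],0.2],[[0,0,0],[0,0,0],0.2],[[0,0,0],[0,0,0],0.2],[[0,0,0],[0,0,0],0.2],[[0,0,0],[0,0,0],0.2],[[0,0,0],[0,0,0],0.2],[[0,0,0],[0,0,0],0.2],[[0,0,0],[0,0,0],0.2],[[0,0,0],[0,0,0],0.2],[[0,0,0],[0,0,0],0.2]]}}

```text
time: 19.67
position: [431.2, 169.3, 31.1]
orientation: [[0.0, 0.983, 0.183], [0.0, 0.183, -0.983], [-1.0, 0.0, 0.0]]
wrist_force: [-0.8, -0.1, 3.1]
width: 0.381
```

```bash
python3 go.py 613.2 -143.2 130 11
```

```text
t 19.67 pos [431.2 169.3  31.1] jaw 10.5 w 0.381 F [-0.8 -0.1  3.1]
shift cm [-9.89 12.18 34.05] turn x deg -0.5 j6 0.17
```

>>> {"fn": "carry_out", "kwargs": {"moves": [[[-1,0,0],[0,0,0],0.2],[[-3,0,0],[0,0,0],0.2],[[-6,0,0],[0,0,0],0.2],[[-9,0.4,1.1],[0,0,0],0.2],[[-10,1.3,3.6],[0,0,0],0.2],[[-10,2.5,7],[0,0,0],0.2],[[-10,3.7,10.4],[0,0,0],0.2],[[-10,4.9,13.8],[0,0,0],0.2],[[-10,6.1,17.2],[0,0,0],0.2],[[-10,7.3,20.5],[0,0,0],0.2]]}}

```text
time: 20.5
position: [540.5, -20.7, 130.5]
orientation: [[-0.001, 0.983, 0.182], [0.0, 0.182, -0.983], [-1.0, -0.001, -0.0]]
wrist_force: [0.6, -0.2, -0.7]
width: 0.378
```

>>> {"fn": "carry_out", "kwargs": {"moves": [[[0,1.2,3.4],[0,0,0],0.2],[[0,2.4,6.8],[0,0,0],0.2],[[0,3.6,10.2],[0,0,0],0.2],[[0,4.6,12.7],[0,0,0],0.2],[[0,4.9,13.5],[0,0,0],0.2],[[0,4.9,13.5],[0,0,0],0.2],[[0,4.9,13.5],[0,0,0],0.2],[[0,4.9,13.5],[0,0,0],0.2]]}}

```text
time: 21.17
position: [612.0, -141.3, 130.5]
orientation: [[-0.002, 0.983, 0.184], [0.001, 0.184, -0.983], [-1.0, -0.002, -0.001]]
wrist_force: [-0.5, 0.8, -0.6]
width: 0.379
```

```bash
python3 go.py 613.2 -143.2 34.3 11; python3 - <<'E'
from h import *
p,d=manip.snapshot("side"); cv2.imwrite("pics/s7.png",cv2.resize(p[0:300,160:460],None,fx=2,fy=2))
E
```

```text
t 21.17 pos [ 612.  -141.3  130.5] jaw 10.6 w 0.379 F [-0.5  0.8 -0.6]
shift cm [9.62 0.1  0.22] turn x deg -0.4 j6 -0.43
```

View pics/s7.png

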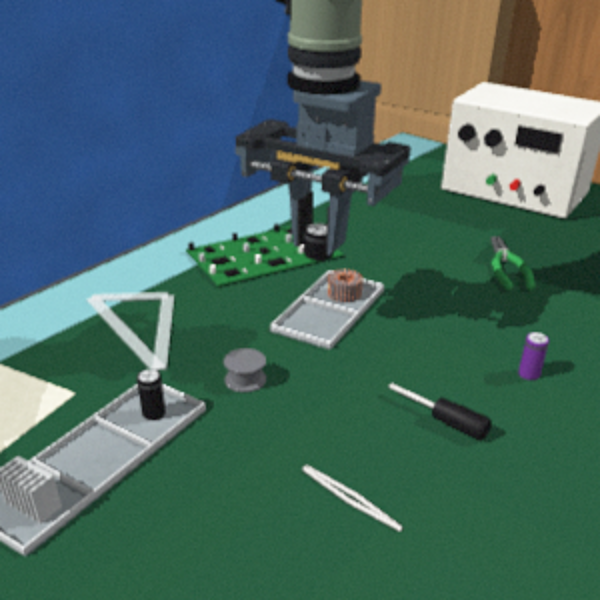

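The squat capacitor is held at pixel (316,238). Lowering into the free compartment.

>>> {"fn": "carry_out", "kwargs": {"moves": [[[2,0,0.1],[0,0,0],0.2],[[5,0,0.1],[0,0,0],0.2],[[7,0,0.1],[0,0,0],0.2],[[8.2,0,0.1],[0,0,0],0.2],[[9,0,0.1],[0,0,0],0.2],[[9.4,0,0.1],[0,0,0],0.2],[[9.6,0,0.1],[0,0,0],0.2],[[9.6,0,0.1],[0,0,0],0.2],[[9.6,0,0.1],[0,0,0],0.2],[[9.6,0,0.1],[0,0,0],0.2]]}}

```text
time: 22.05
position: [614.0, -143.9, 36.0]
orientation: [[0.002, 0.983, 0.183], [-0.001, 0.183, -0.983], [-1.0, 0.002, 0.001]]
wrist_force: [1.0, -0.1, -0.7]
width: 0.38
```

>>> {"fn": "carry_out", "kwargs": {"moves": [[[0,0,0],[0,0,0],0.2],[[0,0,0],[0,0,0],0.2],[[0,0,0],[0,0,0],0.2],[[0,0,0],[0,0,0],0.2]]}}

```text
time: 22.38
position: [613.4, -143.8, 35.1]
orientation: [[0.0, 0.983, 0.183], [-0.0, 0.183, -0.983], [-1.0, 0.0, 0.0]]
wrist_force: [-0.3, -0.2, -0.9]
width: 0.377
```

```bash
python3 go.py 613.2 -143.2 34.3 11
```

```text
t 22.38 pos [ 613.4 -143.8   35.1] jaw 10.5 w 0.377 F [-0.3 -0.2 -0.9]
shift cm [ 0.08 -0.01 -0.06] turn x deg -0.5 j6 -0.43
```

>>> {"fn": "carry_out", "kwargs": {"moves": [[[0.1,0,0],[0,0,0],0.2],[[0.1,0,0],[0,0,0],0.2],[[0.1,0,0],[0,0,0],0.45],[[0.1,0,0],[0,0,0],0.6],[[0.1,0,0],[0,0,0],0.8],[[0.1,0,0],[0,0,0],0.8],[[-1,0,0],[0,0,0],0.8],[[-4,0,0],[0,0,0],0.9],[[-8,0,0],[0,0,0],1],[[-10,0,0],[0,0,0],1]]}}

```text
time: 23.22
position: [615.0, -144.2, 139.8]
orientation: [[0.006, 0.983, 0.183], [-0.002, 0.183, -0.983], [-1.0, 0.006, 0.003]]
wrist_force: [0.4, -0.1, 0.6]
width: 0.924
```

```bash
python3 go.py 403.8 324.3 140 156
```

```text
t 23.22 pos [ 615.  -144.2  139.8] jaw 10.5 w 0.924 F [ 0.4 -0.1  0.6]
shift cm [ -0.21 -12.21 -49.92] turn x deg 34.5 j6 -0.43
```

>>> {"fn": "carry_out", "kwargs": {"moves": [[[0,-0.5,-2],[3,0,0],1],[[0,-1.3,-5.3],[6,0,0],1],[[0,-2.1,-8.6],[9,0,0],1],[[0,-2.9,-11.9],[12,0,0],1],[[0,-3.7,-15.2],[15,0,0],1],[[0,-4.5,-18.5],[18,0,0],1],[[0,-5.3,-21.8],[21,0,0],1],[[0,-6.1,-25.1],[24,0,0],1],[[0,-6.9,-28.4],[27,0,0],1],[[0,-7.7,-31.7],[30,0,0],1]]}}

```text
time: 24.05
position: [479.0, 155.2, 135.9]
orientation: [[0.001, 0.942, -0.336], [0.0, -0.336, -0.942], [-1.0, 0.001, -0.001]]
wrist_force: [0.5, 0.7, -0.1]
width: 1.002
```

```bash
python3 go.py 403.8 324.3 140 156
```

```text
t 24.05 pos [479.  155.2 135.9] jaw -19.6 w 1.002 F [ 0.5  0.7 -0.1]
shift cm [ -0.41 -12.76 -13.4 ] turn x deg 4.4 j6 0.63
```

>>> {"fn": "carry_out", "kwargs": {"moves": [[[0,-2.4,-2.5],[2,0,0],1],[[0,-4.8,-5],[4,0,0],1],[[0,-7.2,-7.5],[4.5,0,0],1],[[0,-9.6,-10],[4.5,0,0],1],[[0,-11.9,-12.5],[4.5,0,0],1],[[0,-12.7,-13.3],[4.5,0,0],1],[[0,-12.7,-13.3],[4.5,0,0],1],[[0,-12.7,-13.3],[4.5,0,0],1],[[0,-12.7,-13.3],[4.5,0,0],1]]}}

```text
time: 24.8
position: [404.7, 320.5, 135.1]
orientation: [[0.0, 0.914, -0.407], [-0.001, -0.407, -0.914], [-1.0, 0.001, 0.001]]
wrist_force: [0.7, 0.5, -0.5]
width: 1.0
```

```bash
python3 go.py 403.8 324.3 31 156; python3 - <<'E'
from h import *
p,d=manip.snapshot("side"); cv2.imwrite("pics/s8.png",cv2.resize(p[100:400,60:400],None,fx=2,fy=2))
p,d=manip.snapshot("top"); cv2.imwrite("pics/t8.png",cv2.resize(p[90:290,160:460],None,fx=2.6,fy=2.6))
E
```

```text
t 24.8 pos [404.7 320.5 135.1] jaw -24.0 w 1.0 F [ 0.7  0.5 -0.5]
shift cm [10.41 -0.24 -0.31] turn x deg -0.0 j6 1.07
```

View pics/s8.png

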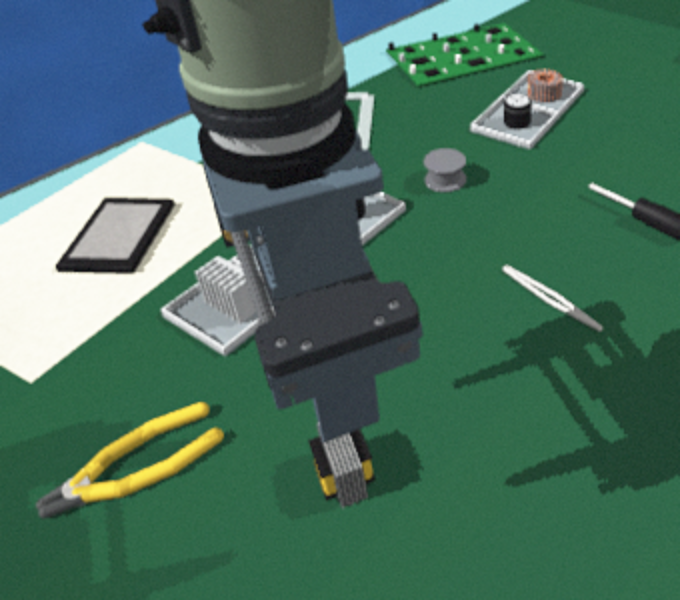

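View pics/t8.png

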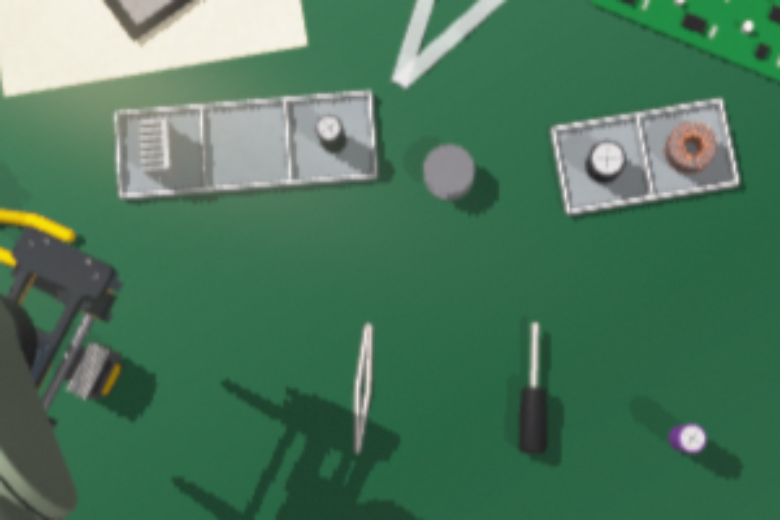

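Four parts now stand in their compartments. Top crop pixels: heat sink (153,145), tall capacitor (330,128), squat capacitor (606,160), choke (690,147). The jaws line up with the transformer core at side crop (345,465), so I'll descend.

>>> {"fn": "carry_out", "kwargs": {"moves": [[[1,-0.2,-0.2],[0,0,0],1],[[3,-0.2,-0.2],[0,0,0],1],[[5,-0.2,-0.2],[0,0,0],1],[[7,-0.2,-0.2],[0,0,0],1],[[8.5,-0.2,-0.2],[0,0,0],1],[[9.5,-0.2,-0.2],[0,0,0],1],[[10,-0.2,-0.2],[0,0,0],1],[[10.3,-0.2,-0.2],[0,0,0],1],[[10.3,-0.2,-0.2],[0,0,0],1],[[10.3,-0.2,-0.2],[0,0,0],1]]}}

```text
time: 25.73
position: [403.8, 324.4, 32.4]
orientation: [[0.001, 0.914, -0.406], [0.001, -0.406, -0.914], [-1.0, 0.001, -0.001]]
wrist_force: [-0.6, 0.6, -0.0]
width: 0.999
```

```bash
python3 go.py 403.8 324.3 31 156
```

```text
t 25.73 pos [403.8 324.4  32.4] jaw -24.0 w 0.999 F [-0.6  0.6 -0. ]
shift cm [0.14 0.01 0.01] turn x deg 0.0 j6 1.07
```

>>> {"fn": "carry_out", "kwargs": {"moves": [[[0.1,0,0],[0,0,0],0.8],[[0.1,0,0],[0,0,0],0.7],[[0.1,0,0],[0,0,0],0.6],[[0.1,0,0],[0,0,0],0.5],[[0.1,0,0],[0,0,0],0.4],[[0.1,0,0],[0,0,0],0.35],[[0.1,0,0],[0,0,0],0.35],[[0.1,0,0],[0,0,0],0.35],[[0.1,0,0],[0,0,0],0.35],[[0.1,0,0],[0,0,0],0.35]], "newtons": 30}}

```text
time: 26.57
position: [403.3, 324.2, 31.0]
orientation: [[0.0, 0.914, -0.406], [-0.0, -0.406, -0.914], [-1.0, 0.0, -0.0]]
wrist_force: [-0.2, 0.0, 0.8]
width: 0.527
```

```bash
python3 go.py 621.5 195 130 6
```

```text
t 26.57 pos [403.3 324.2  31. ] jaw -24.0 w 0.527 F [-0.2  0.   0.8]
shift cm [-9.9  25.19  2.94] turn x deg -30.0 j6 1.07
```

>>> {"fn": "carry_out", "kwargs": {"moves": [[[-0.5,0,0],[0,0,0],0.35],[[-2,0,0],[0,0,0],0.35],[[-5,0,0],[0,0,0],0.35],[[-8,0,0],[0,0,0],0.35],[[-10,2,0.2],[-3,0,0],0.35],[[-10,5,0.6],[-7,0,0],0.35],[[-10,8,1],[-11,0,0],0.35],[[-10,11,1.3],[-15,0,0],0.35],[[-10,14,1.7],[-19,0,0],0.35],[[-10,17,2],[-23,0,0],0.35]]}}

```text
time: 27.4
position: [551.2, 235.7, 130.9]
orientation: [[-0.001, 1.0, -0.014], [-0.0, -0.014, -1.0], [-1.0, -0.001, 0.0]]
wrist_force: [0.0, -0.8, -0.6]
width: 0.526
```

```bash
python3 go.py 621.5 195 130 6
```

```text
t 27.4 pos [551.2 235.7 130.9] jaw -0.8 w 0.526 F [ 0.  -0.8 -0.6]
shift cm [0.09 7.08 3.98] turn x deg -6.8 j6 0.4
```

>>> {"fn": "carry_out", "kwargs": {"moves": [[[0,2.5,1.4],[-3,0,0],0.35],[[0,5,2.8],[-6,0,0],0.35],[[0,6.7,3.8],[-7,0,0],0.35],[[0,7.1,4],[-7,0,0],0.35],[[0,7.1,4],[-7,0,0],0.35],[[0,7.1,4],[-7,0,0],0.35],[[0,7.1,4],[-7,0,0],0.35]]}}

```text
time: 27.98
position: [619.5, 196.3, 130.7]
orientation: [[-0.002, 0.994, 0.106], [-0.0, 0.106, -0.994], [-1.0, -0.002, -0.0]]
wrist_force: [-0.0, -0.5, -2.0]
width: 0.523
```

```bash
python3 go.py 621.5 195 34.2 6; python3 - <<'E'
from h import *
p,d=manip.snapshot("side"); cv2.imwrite("pics/s9.png",cv2.resize(p[0:300,60:400],None,fx=2,fy=2))
E
```

```text
t 27.98 pos [619.5 196.3 130.7] jaw 6.1 w 0.523 F [-0.  -0.5 -2. ]
shift cm [9.65 0.2  0.15] turn x deg 0.1 j6 0.18
```

View pics/s9.png

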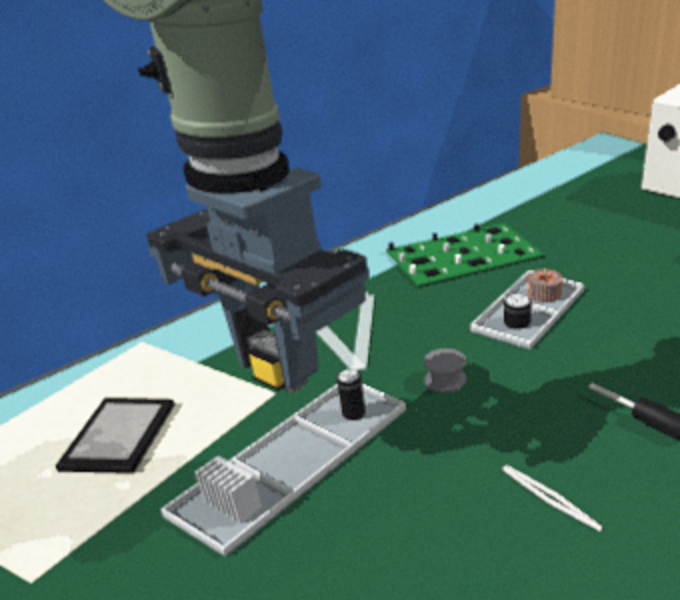

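The transformer is held upright at pixel (265,358). Lowering into the middle compartment.

>>> {"fn": "carry_out", "kwargs": {"moves": [[[2,0.1,0.1],[0,0,0],0.35],[[5,0.1,0.1],[0,0,0],0.35],[[7,0.1,0.1],[0,0,0],0.35],[[8.2,0.1,0.1],[0,0,0],0.35],[[9,0.1,0.1],[0,0,0],0.35],[[9.4,0.1,0.1],[0,0,0],0.35],[[9.6,0.1,0.1],[0,0,0],0.35],[[9.6,0.1,0.1],[0,0,0],0.35],[[9.6,0.1,0.1],[0,0,0],0.35],[[9.6,0.1,0.1],[0,0,0],0.35]]}}

```text
time: 28.87
position: [622.6, 195.0, 36.0]
orientation: [[0.002, 0.994, 0.105], [0.001, 0.105, -0.994], [-1.0, 0.002, -0.0]]
wrist_force: [-0.5, -0.6, -1.5]
width: 0.525
```

>>> {"fn": "carry_out", "kwargs": {"moves": [[[0,0,0],[0,0,0],0.35],[[0,0,0],[0,0,0],0.35],[[0,0,0],[0,0,0],0.35],[[0,0,0],[0,0,0],0.35],[[0,0,0],[0,0,0],0.35]]}}

```text
time: 29.28
position: [621.9, 194.8, 35.0]
orientation: [[0.0, 0.994, 0.105], [-0.0, 0.105, -0.994], [-1.0, 0.0, 0.0]]
wrist_force: [-0.5, 0.0, -1.7]
width: 0.527
```

```bash
python3 go.py 621.5 195 34 6
```

```text
t 29.28 pos [621.9 194.8  35. ] jaw 6.0 w 0.527 F [-0.5  0.  -1.7]
shift cm [ 0.1  -0.04 -0.03] turn x deg 0.0 j6 0.18
```

>>> {"fn": "carry_out", "kwargs": {"moves": [[[0.1,0,0],[0,0,0],0.35],[[0.1,0,0],[0,0,0],0.35],[[0.1,0,0],[0,0,0],0.35],[[0.1,0,0],[0,0,0],0.58],[[0.1,0,0],[0,0,0],0.7],[[0.1,0,0],[0,0,0],0.85],[[0.1,0,0],[0,0,0],0.85],[[-1,0,0],[0,0,0],0.85],[[-4,0,0],[0,0,0],0.9],[[-8,0,0],[0,0,0],1]]}}

```text
time: 30.12
position: [619.8, 194.2, 113.3]
orientation: [[-0.007, 0.994, 0.105], [-0.002, 0.105, -0.994], [-1.0, -0.007, 0.001]]
wrist_force: [0.5, 0.8, -1.2]
width: 0.944
```

>>> {"fn": "carry_out", "kwargs": {"moves": [[[-3,0,0],[0,0,0],1],[[-4,-2,0],[0,0,0],1],[[-4,-5,0],[0,0,0],1],[[-4,-8,0],[0,0,0],1],[[-4,-11,0],[0,0,0],1],[[-4,-14,0],[0,0,0],1],[[-4,-17,0],[0,0,0],1],[[-4,-19,0],[0,0,0],1],[[-4,-20,0],[0,0,0],1],[[-4,-20,0],[0,0,0],1]]}}

```text
time: 30.95
position: [421.4, 173.6, 155.8]
orientation: [[0.0, 0.994, 0.106], [0.0, 0.106, -0.994], [-1.0, 0.0, -0.0]]
wrist_force: [1.1, -0.0, -0.1]
width: 0.998
```

```bash
python3 - <<'E'
from h import *
p,d=manip.snapshot("side"); cv2.imwrite("pics/s10.png",cv2.resize(p[80:300,110:400],None,fx=2.6,fy=2.6))
p,d=manip.snapshot("top"); cv2.imwrite("pics/t10.png",cv2.resize(p[110:190,195:455],None,fx=3,fy=3)); np.save("t10.npy",d)
W=world("top",d)
C=np.array;a=np.radians(96.06);b=np.radians(101.04)
tr=dict(L=(C([621.5,195]),a),S=(C([620.9,-183]),b))
for n,t,y,h in(("heat","L",81,43),("transf","L",0,43),("tall","L",-81,53),("squat","S",40.5,35),("choke","S",-40.5,29)):
    c,an=tr[t];ey=C([np.cos(an),np.sin(an)]);ex=C([ey[1],-ey[0]])
    l=W[...,:2]-c;X=l@ex;Y=l@ey-y;Z=W[...,2]
    m=(abs(X)<36)&(abs(Y)<36)&(abs(Z-h)<7)
    q=np.c_[X[m],Y[m]];print(n,m.sum(),"topz",np.median(Z[m]).round(1),"offset x,y",((q.max(0)+q.min(0))/2).round(1),"mean",q.mean(0).round(1),"size",np.ptp(q,0).round(1))
E
```

```text
heat 159 topz 41.9 offset x,y [0.7 0.3] mean [ 0.6 -1.2] size [47.1 27. ]
transf 244 topz 41.8 offset x,y [0.5 0.5] mean [ 0.2 -0.2] size [49.2 36.8]
tall 90 topz 52.9 offset x,y [-0.1  0.1] mean [-0.4 -0.7] size [24.1 24.6]
squat 166 topz 35.5 offset x,y [0.2 0.7] mean [-0.3  0.8] size [34.3 34.6]
choke 240 topz 28.8 offset x,y [ 1.5 -1.3] mean [ 1.1 -0.3] size [44.  45.2]
```

View pics/s10.png

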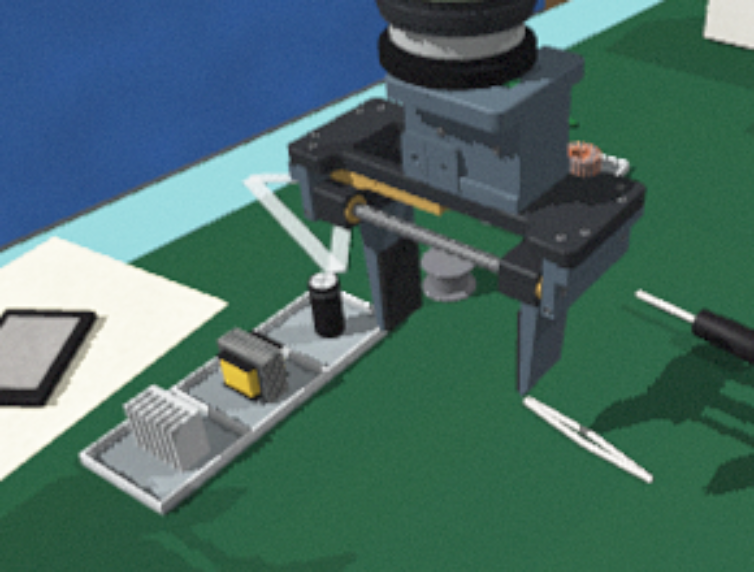

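View pics/t10.png

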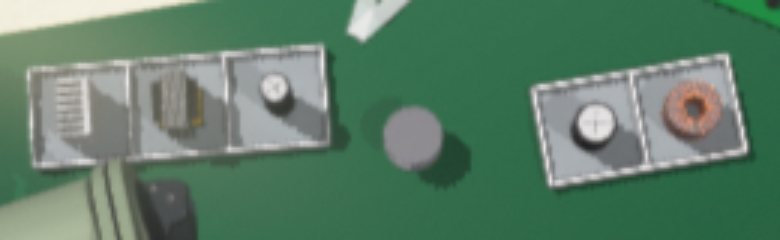

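All five parts stand mid-compartment, at most 1.5 mm off centre, with tops at the right heights. The gripper is open and clear of everything, so I'm handing in.

```bash
python3 -c "
from bench import manip
print(manip.sign_off())"
```

```text
the job is handed in; nothing more can be done
None
```

Both kits are made up and the job is handed in at about 31 s of the 112 s allowed; sign-off reports no verdict.

- **Long tin:** the transformer is in the middle compartment, with the heat sink on its left (+y) and the tall black capacitor on its right. I left the purple look-alike alone.
- **Short tin:** the squat capacitor is on the left and the choke on the right. I left the grey spool alone.

**Last checks:** from the top camera's depth picture, every part's top was within 1.5 mm of its compartment centre along both tray axes. Top heights came out at or up to 1.1 mm below what a part standing on the 3 mm floor should show. The pictures show all five parts upright, except that the squat capacitor was hidden behind the gripper in the last side view. The gripper was open and clear of everything, with only about 1 N at the wrist.

No check failed or disagreed. I did not check tilt and rest as numbers, only from the pictures and top heights.

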